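# Close the beam shutter through its guard and acknowledge it

## Task

Close the laser's beam shutter: reach through the window of the shutter unit's guard and press the flat-ended lever all the way down, without touching either unit's guard, then press the button on the grey controller fully in and let it go. Leave the ball-ended lever of the filter unit and all the loose things as they are: nothing is to be moved or picked up.

Things in the scene. Friction and masses are not known exactly. Their poses are not given: they have to be found in the camera images.
- shutter_guard: Guard frame of the shutter unit: a dark plate 145 mm (up the slope) x 160 mm x 6 mm thick with a rectangular window 85 mm (up the slope) x 100 mm, and skirts 50 mm deep below its two sides and 40 mm deep below its low edge. Origin at the window's centre on the plate's upper face, about 118 mm above the table; x points up the slope (15 deg from level), y along the window's 100 mm side, z squarely out of the window.
- shutter_lever (a joint): Lever of the shutter unit, in rad: 0 is up (parallel to the guard), 0.35 is its lower stop; starts between 0 and 0.10. It hinges about the guard's y axis, 60 mm up the slope from the window's centre and 20 mm below the plate's upper face, and swings down into the unit about 20 mm at its end. Stiff: about 4 N at the end moves it, and it stays where it is left.
- shutter_lever_end (a point): Middle of the top face of the shutter lever's end: a flat steel paddle 36 mm wide (guard y) x 28 mm (guard x) x 8 mm thick, under the window's centre; with the lever up it is 16 mm below the plate's upper face. z is the normal of the paddle's face. The shutter unit is a fixed grey unit 130 x 140 mm with a black guard sloping 15 deg (lower at the end where the unit's -x side is) over its lever; only its lever ends in a flat paddle.
- filter_guard: Guard frame of the filter unit: a dark plate 145 mm (up the slope) x 160 mm x 6 mm thick with a rectangular window 85 mm (up the slope) x 100 mm, and skirts 50 mm deep below its two sides and 40 mm deep below its low edge. Origin at the window's centre on the plate's upper face, about 118 mm above the table; x points up the slope (15 deg from level), y along the window's 100 mm side, z squarely out of the window.
- filter_lever (a joint): Lever of the filter unit, in rad: 0 is up (parallel to the guard), 0.35 is its lower stop; starts between 0 and 0.10. It hinges about the guard's y axis, 60 mm up the slope from the window's centre and 20 mm below the plate's upper face, and swings down into the unit about 20 mm at its end. Stiff: about 4 N at the end moves it, and it stays where it is left.
- filter_lever_end (a point): Top of the steel ball, 22 mm across, at the end of the filter unit's lever; otherwise the filter unit looks the same as the shutter unit. With the lever up it is 9 mm below the guard plate's upper face.
- controller: Grey vented controller box, 150 x 140 mm, top 80 mm above the table, fixed. Origin under its centre; x points to its rear, z up.
- ack (a joint): The only push button on the controller, in m: 0 released, 0.006 fully pressed. Springs back; 5 N presses it fully.
- ack_top (a point): Centre of the button's top face: a round grey button 32 mm across in a black housing on the controller's top, 35 mm from the box's centre towards its front (-x); pressed straight down.
- lens_tube_mid (a point): Centre of a loose aluminium lens tube, 30 mm across, 36 mm tall, standing on the rear of the controller's top.
- post_a_mid (a point): Centre of a loose steel post on a round foot, 50 mm across, 75 mm tall.
- post_b_mid (a point): Centre of a second such post.
- mount_mid (a point): Centre of a loose black mirror mount, 50 mm wide, 62 mm tall.
- case_mid (a point): Centre of a loose dark optics case, 75 x 100 x 24 mm.
- driver_mid (a point): Middle of a loose screwdriver, 160 mm long, lying on the table.
- clamp_mid (a point): Centre of a loose black table clamp, 70 x 25 x 10 mm, with a 12 mm screw head standing on it to 22 mm.

How it is judged:
By the outcome, as a careful person would: the job done as asked, in the order asked, and still so for the second after the job is handed in, with the robot touching nothing.
It also fails if it takes over 51 s, if anything falls off the work surface, if the arm or the gripper's body presses on something with over 40 N, if the wrist force passes 120 N, or if a joint passes its speed limit or range.

## Robot

A 6-joint arm with a two-finger parallel gripper is mounted at the origin on the work surface. World frame = base frame: x ahead of the robot, y to its left, z up, the work surface at z = 0. Lengths are in m, angles in rad, forces in N, time in s.
With the tool pointing down it reaches from about 0.35 to 0.875 m from the base axis. Payload 15.5 kg.
Tool frame: the origin (TCP) lies midway between the tips of the shut fingers; the grasp point (between the pads) lies 19 mm behind it; z points along the fingers, y is the line along which they close (so a half turn about z gives the same grasp; the last joint's range is limited). The gripper opens to 85 mm and grips with 20 to 120 N. Pads are 22 mm wide; open, the fingers measure 114 mm over their backs; the gripper's body (76 mm by 85 mm) begins 54 mm behind the grasp point. The pads swing forward as they close: fully open they stand 13 mm farther back than shut.
Start: joints at [-1.25, 0.494, 1.345, -0, 1.302, -0.096], TCP at [0.252, -0.572, 0.204] pointing down, gripper open.
Joint ranges: [-2.91, 2.91], [-0.82, 2.16], [0.22, 2.67], [-1.22, 4.37], [0.12, 2.79], [-3.08, 3.08]. Speed limits (rad/s): [1.89, 1.89, 2.57, 3.01, 3.01, 3.01].

## Interface

Orientations are given as a unit quaternion [w, x, y, z].
In Python, from plant import get_obs, capture, job, models gives the robot as it stands.
- The arm moves only by the tool drive_tool, never from a script. Its argument "plan" is a list of rows, each an object with "linear": the shift along the tool's x, y, z in cm, a list of three; "turn": the turn about the tool's z in degrees. In form: [{"linear": [dx, dy, dz], "turn": turn}, ...]. A call has 1 to 12 rows; each row shifts and turns the commanded pose from where the row before left it, along the tool's axes as they then stand; what a row does not reach is not made up. A row lasts 1/8 s, in which the tool goes at most 62.5 mm and 10.7 degrees, less where a joint would pass 70% of its speed; a pose out of reach is approached as far as the arm can. A call with a gripper value outside its range is refused whole. "grip" is the finger opening in cm, from 0 to 8.54, set as the call begins (left out, the last holds). The fingers move at their own pace and stop on an object; the grip force is fixed at half the most. Time passes only in rows, so rows that do not move let the fingers close. It gives the time, the measured TCP pose, the force, the opening and the grip force at its end, in the units of the state.
- get_obs(): the state, without advancing time (a new reading comes with each control period).
- capture(name): name is "scene" or "top" or "wrist"; returns a dict with "image" (420x560x3 uint8, blue, green, red), "depth" (420x560 float32, m along the optical axis (not along the pixel's ray), 0 where there is no reading), "mtx" (3x3 intrinsics, pixels), "camera_from_world" (4x4, takes a point from world to camera coordinates). Camera axes: x right, y down, z forward; pixel columns grow to the right and rows downward; lengths in m; the calibration is good to about 2 mm. A picture is of the moment at which its call begins.
- job.job_done(): hands the job in; it is judged then, once.
Trained networks look in a picture, given as the dict that the camera call returned (one of the last four; its "shot" number tells which), for a name from the list of things; names that differ only in an ending like _2 or _b are one class to them, and where a whole thing is asked for, a point or a joint stands for the part that bears it (a point fixed in the world has none). Each returns a list of dicts, best first, with "conf" (0 to 1); they miss things now and then, are a little off and sometimes report something else, mostly with a low value. They report only what shows in the picture. A call takes as long as a camera call.
- models.find_in(thing, picture): "at" ([x, y, z] in m, in world coordinates, good to about 4 mm: the middle of the surface that is visible of it).
The state is a dict: "time": time; "joints": joint angles; "qvel": joint speeds; "effort": joint torques, N m; "tool_pos": TCP position; "tcp_rot": TCP orientation; "contact_force": force on the tool from outside, world axes, zero at the start; "wrist_torque": the same for the moment, N m; "finger_gap": finger opening in m; "gripper_force": force on a finger pad.
Only numpy, scipy, OpenCV 4.12 (cv2) and the standard library are available. Lean on these libraries where they do the work, as an engineer would, in place of code of your own. Each camera call takes 0.05 s, during which the arm holds its last target. There are 200 camera calls.

## Working session

There is one attempt and no reset: what is moved stays moved. The work goes in short steps, Python scripts to look and compute and a tool call to move; the robot and the scene stay as the last step left them, time stands still between calls to the robot, and variables do not carry over. Pictures are saved under pics/ and viewed, at most 10 in all, crops included, and the job is handed in when it is done.

Besides the shell and the picture viewer there is one more tool, called after "Call:" as a command line: name --argument value ..., lists and objects as JSON in quotes. drive_tool: Moves the arm, as the interface text tells. Its arguments: {"type":"object","properties":{"plan":{"type":"array"},"grip":{"type":"number"}},"required":["plan"]}

```bash
mkdir -p pics; python3 - <<'E'
from plant import get_obs,capture,models
import cv2,numpy as np
o=get_obs();print(o['time'],o['tool_pos'],o['tcp_rot'],o['finger_gap'])
for n in ['scene','top']:
    p=capture(n);cv2.imwrite(f'pics/{n}1.png',p['image']);np.savez(f'{n}.npz',d=p['depth'],K=p['mtx'],T=p['camera_from_world'],im=p['image'])
    for t in ['shutter_guard','shutter_lever_end','filter_guard','filter_lever_end','controller','ack_top','lens_tube_mid','post_a_mid','mount_mid','case_mid','driver_mid','clamp_mid']:
        print(n,t,[(np.round(r['at'],3).tolist(),round(r['conf'],2)) for r in models.find_in(t,p)[:3]])
E
```

```text
0.0 [ 0.25234277 -0.57136465  0.20339348] [-6.10418342e-04  9.78463120e-01  2.06420798e-01 -6.82695918e-05] 0.08573695555783487
scene shutter_guard [([0.538, 0.333, 0.108], 0.85), ([0.55, 0.328, 0.102], 0.43)]
scene shutter_lever_end [([0.55, 0.33, 0.102], 0.5)]
scene filter_guard [([0.608, -0.336, 0.117], 0.58)]
scene filter_lever_end [([0.618, -0.331, 0.106], 0.75), ([0.557, -0.018, 0.077], 0.33)]
scene controller [([0.557, -0.018, 0.074], 0.83)]
scene ack_top [([0.512, -0.004, 0.106], 0.56)]
scene lens_tube_mid [([0.6, 0.005, 0.118], 0.74)]
scene post_a_mid [([0.617, -0.332, 0.106], 0.69), ([0.755, 0.181, 0.013], 0.67)]
scene mount_mid [([0.511, -0.006, 0.104], 0.51)]
scene case_mid [([0.324, -0.241, 0.025], 0.9), ([0.619, -0.333, 0.109], 0.44)]
scene driver_mid [([0.726, 0.075, 0.018], 0.78)]
scene clamp_mid [([0.377, 0.036, 0.013], 0.85)]
top shutter_guard [([0.536, 0.32, 0.112], 0.79)]
top shutter_lever_end [([0.547, 0.328, 0.102], 0.72)]
top filter_guard [([0.607, -0.324, 0.117], 0.85)]
top filter_lever_end [([0.612, -0.331, 0.108], 0.62)]
top controller [([0.533, -0.009, 0.081], 0.93)]
top ack_top [([0.507, -0.006, 0.102], 0.51)]
top lens_tube_mid [([0.588, 0.007, 0.119], 0.67), ([0.372, 0.038, 0.008], 0.45)]
top post_a_mid [([0.749, 0.183, 0.011], 0.56)]
top mount_mid [([0.762, -0.101, 0.049], 0.66), ([0.61, -0.331, 0.106], 0.34)]
top case_mid [([0.317, -0.242, 0.022], 0.91)]
top driver_mid [([0.718, 0.072, 0.022], 0.6)]
top clamp_mid [([0.372, 0.035, 0.01], 0.86), ([0.513, -0.002, 0.102], 0.71), ([0.316, -0.24, 0.023], 0.7)]
```

View pics/top1.png

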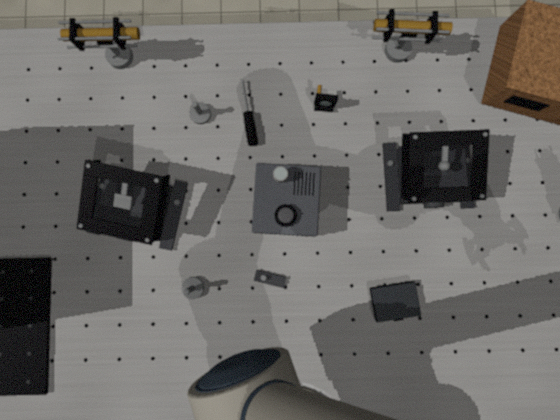

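View pics/scene1.png

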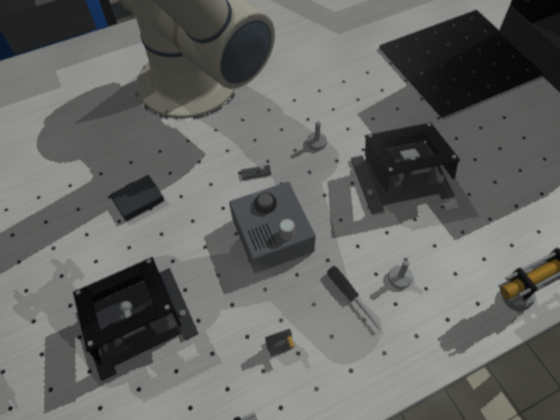

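The top view shows the shutter unit at left, with its flat paddle at about (122,201). The filter unit is at right, with its ball at about (445,165). The controller sits between them with its button at (287,215) and the lens tube at (280,173). In the scene view the paddle is at (410,155) and the ball at (126,307). Next I'll fit the guard plane and the button.

```bash
cat > h.py <<'E'
import numpy as np,cv2
def cloud(n):
    f=np.load(n+'.npz');d=f['d'];v,u=np.mgrid[:420,:560];K=f['K']
    c=np.stack([(u-K[0,2])/K[0,0]*d,(v-K[1,2])/K[1,1]*d,d],-1)
    T=np.linalg.inv(f['T']);w=c@T[:3,:3].T+T[:3,3];w[d<=0]=np.nan
    return w
E
python3 - <<'E'
from h import *
rng=np.random.default_rng(0)
for n in ['top','scene']:
    w=cloud(n).reshape(-1,3)
    P=w[(np.hypot(w[:,0]-.54,w[:,1]-.325)<.13)&(w[:,2]>.085)&(w[:,2]<.16)]
    best=None
    for _ in range(600):
        a,b,c=P[rng.choice(len(P),3,False)];nn=np.cross(b-a,c-a);L=np.linalg.norm(nn)
        if L<1e-4: continue
        nn/=L; nn*=np.sign(nn[2])
        if abs(np.degrees(np.arccos(nn[2]))-15)>4: continue
        s=(abs((P-a)@nn)<.0025)
        if best is None or s.sum()>best.sum(): best=s
    Q=P[best];m=Q.mean(0);nn=np.linalg.svd(Q-m)[2][2];nn*=np.sign(nn[2])
    x=-np.array([nn[0],nn[1],0]);x=np.array([x[0],x[1],-(x[0]*nn[0]+x[1]*nn[1])/nn[2]]);x/=np.linalg.norm(x);y=np.cross(nn,x)
    uv=np.c_[(Q-m)@x,(Q-m)@y].astype(np.float32)
    r=cv2.minAreaRect(uv);c=m+x*r[0][0]+y*r[0][1]
    print(n,len(Q),'tilt',np.degrees(np.arccos(nn[2])),'yaw',np.degrees(np.arctan2(x[1],x[0])),'rect',r,'c',c)
    R=np.c_[x,y,nn];L=(w-c)@R
    s=(abs(L[:,0])<.018)&(abs(L[:,1])<.025)&(L[:,2]>-.035)&(L[:,2]<-.008)
    S=L[s]; print('paddle local z',len(S),np.median(S,0),S.min(0),S.max(0))
    A=np.c_[S[:,:2],np.ones(len(S))];print(' fit',np.linalg.lstsq(A,S[:,2],rcond=None)[0])
    B=w[(np.hypot(w[:,0]-.51,w[:,1]+.005)<.03)&(w[:,2]>.084)]
    print('btn',len(B),B.mean(0),B.min(0),B.max(0))
    T_=B[B[:,2]>B[:,2].max()-.004];print(' top',len(T_),T_.mean(0),(T_.max(0)+T_.min(0))/2)
    C=w[(np.hypot(w[:,0]-.6,w[:,1]-.005)<.04)&(w[:,2]>.1)];print('tube',C.mean(0),C.min(0),C.max(0))
    C=w[(abs(w[:,0]-.55)<.12)&(abs(w[:,1])<.12)&(abs(w[:,2]-.08)<.003)];print('box',cv2.minAreaRect(C[:,:2].astype(np.float32)))
E
```

```text
top 3256 tilt 15.075464576082684 yaw -12.771417050672252 rect ((-0.0016538947820663452, 0.0005117282271385193), (0.16085700690746307, 0.14581848680973053), 89.2243881225586) c [0.53842543 0.33525553 0.11789562]
paddle local z 255 [ 0.00156415 -0.00123993 -0.01830161] [-0.01399332 -0.01885474 -0.02692476] [ 0.017951    0.01824389 -0.01459633]
 fit [ 0.01891292  0.0280233  -0.01846655]
btn 406 [ 0.50718937 -0.00175201  0.09598255] [ 0.48546849 -0.02926052  0.08415111] [0.52944081 0.02069073 0.10531142]
 top 103 [ 0.50843786 -0.00113868  0.10249277] [ 0.50772781 -0.00197833  0.10332386]
tube [0.59095482 0.00719248 0.11540298] [ 0.57701555 -0.00786953  0.10180572] [0.60549646 0.0207659  0.11864698]
box ((0.5424267053604126, -0.0046906545758247375), (0.139232337474823, 0.14948242902755737), 85.2676010131836)
scene 1890 tilt 15.018827886332412 yaw -13.502235783238325 rect ((-0.004575379192829132, 0.0014733225107192993), (0.1495749056339264, 0.1625598818063736), 0.19674400985240936) c [0.53909314 0.33225112 0.11892809]
paddle local z 170 [ 0.00336704 -0.00167112 -0.01858533] [-0.01700334 -0.01895985 -0.02633456] [ 0.01710349  0.01818619 -0.01483217]
 fit [-0.0444905   0.03251841 -0.01874519]
btn 381 [ 0.51213201 -0.00664031  0.09621208] [ 0.48495544 -0.02875386  0.08408212] [0.53685896 0.01758578 0.10596861]
 top 88 [ 0.50930475 -0.00485706  0.10340983] [ 0.50865894 -0.00501547  0.10398632]
tube [0.59466942 0.00287929 0.11433747] [ 0.57743555 -0.01131227  0.10012389] [0.60728915 0.01933892 0.12111911]
box ((0.5427244901657104, -0.00803491473197937), (0.1399528980255127, 0.15106379985809326), 85.22377014160156)
```

Call:
drive_tool --grip 0 --plan '[{"linear":[0,0,-1.5],"turn":9.2},{"linear":[0,0,-1.5],"turn":9.2},{"linear":[0,0,-1.5],"turn":9.2},{"linear":[0,0,0],"turn":9.2},{"linear":[0.4,-5,0],"turn":0},{"linear":[0.4,-5,0],"turn":0},{"linear":[0.4,-5,0],"turn":0},{"linear":[0.4,-5,0],"turn":0},{"linear":[0.4,-5,0],"turn":0},{"linear":[0.4,-5,0],"turn":0},{"linear":[0.4,-5,0],"turn":0},{"linear":[0.4,-5,0],"turn":0}]'

```text
time: 2.8
tool_pos: [0.3738, -0.1877, 0.2492]
tcp_rot: [0.0, 0.994, -0.113, 0.0]
contact_force: [0.5, 0.5, -0.4]
finger_gap: 0.0003
gripper_force: 0.0
```

Call:
drive_tool --plan '[{"linear":[0.4,-5,0],"turn":0},{"linear":[0.4,-5,0],"turn":0},{"linear":[0.4,-5,0],"turn":0},{"linear":[0.4,-5,0],"turn":0},{"linear":[0.4,-5,0],"turn":0},{"linear":[0.4,-5,0],"turn":0},{"linear":[0.4,-5,0],"turn":0},{"linear":[0.4,-5,0],"turn":0},{"linear":[0.4,-4,0],"turn":0},{"linear":[0.4,-4,0],"turn":0},{"linear":[0,0,0],"turn":0}]'

```text
time: 4.18
tool_pos: [0.5207, 0.2719, 0.2486]
tcp_rot: [-0.0, 0.994, -0.112, 0.0]
contact_force: [-0.5, -0.6, -0.4]
finger_gap: -0.0004
gripper_force: 0.0
```

```bash
cat > s.py <<'E'
from plant import get_obs
import numpy as np,sys
from scipy.spatial.transform import Rotation as R
def st(t):
    o=get_obs();q=o['tcp_rot'];r=R.from_quat([q[1],q[2],q[3],q[0]]).as_matrix()
    print(o['time'],o['tool_pos'].__array__().round(4),'yaw',np.degrees(np.arctan2(r[1,0],r[0,0])).round(2),'tiltz',r[:,2].round(3),'F',np.round(o['contact_force'],1),'gap',o['finger_gap'],'j6',o['joints'][5])
    print('to target cm',(r.T@(np.array(t)-o['tool_pos'])*100).round(2))
E
python3 -c "from s import st;st([.540,.3336,.15])"
```

```text
4.175 [0.5207 0.2719 0.2486] yaw -12.85 tiltz [ 0.  0. -1.] F [-0.5 -0.6 -0.4] gap -0.0004032808672292291 j6 2.1742927819329396
to target cm [ 0.51 -6.44  9.86]
```

Call:
drive_tool --plan '[{"linear":[0.3,-3.2,0],"turn":0},{"linear":[0.2,-3.2,0],"turn":0},{"linear":[0,0,3],"turn":0},{"linear":[0,0,3],"turn":0},{"linear":[0,0,3],"turn":0},{"linear":[0,0,0],"turn":0}]'

```text
time: 4.92
tool_pos: [0.5382, 0.3296, 0.1573]
tcp_rot: [0.001, 0.994, -0.113, -0.002]
contact_force: [-0.4, 0.6, 0.3]
finger_gap: 0.0001
gripper_force: 0.0
```

```bash
python3 - <<'E'
from s import st
st([.540,.3336,.15])
from plant import capture
import cv2,numpy as np
a=capture('scene');b=capture('wrist')
np.savez('scene2.npz',d=a['depth'],K=a['mtx'],T=a['camera_from_world']);np.savez('wrist2.npz',d=b['depth'],K=b['mtx'],T=b['camera_from_world'])
i=cv2.resize(a['image'][60:270,300:560],(400,323),interpolation=cv2.INTER_CUBIC)
w=cv2.resize(b['image'],(400,300));o=np.zeros((323,800,3),np.uint8);o[:,:400]=i;o[:300,400:]=w
cv2.imwrite('pics/c2.png',cv2.convertScaleAbs(o,alpha=1.7))
E
```

```text
4.925 [0.5382 0.3296 0.1573] yaw -13.0 tiltz [-0.004 -0.002 -1.   ] F [-0.4  0.6  0.3] gap 0.00013338956377424412 j6 2.252764673323565
to target cm [ 0.09 -0.43  0.73]
```

View pics/c2.png

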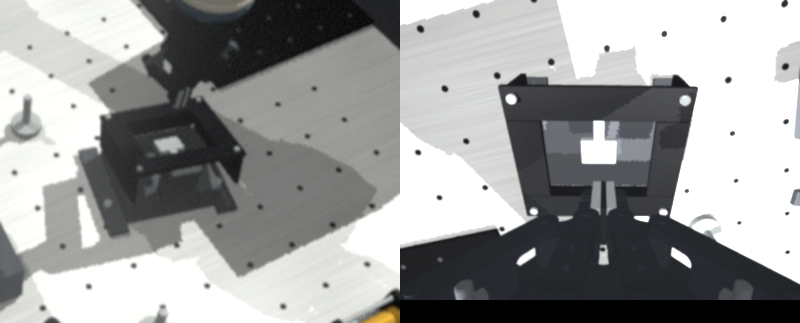

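The wrist view shows the fingers, shut, at about (604,190) in front of the paddle at (598,152), with the window around it. I'll check the guard pose from the wrist depth.

```bash
python3 - <<'E'
from h import *
w=cloud('wrist2').reshape(-1,3)
yaw=np.radians(-13.1);t=np.radians(15)
x=np.array([np.cos(yaw)*np.cos(t),np.sin(yaw)*np.cos(t),np.sin(t)]);y=np.array([-np.sin(yaw),np.cos(yaw),0]);R=np.c_[x,y,np.cross(x,y)]
c=np.array([.5388,.3338,.1184]);L=(w-c)@R
L=L[np.isfinite(L).all(1)]
pl=L[(abs(L[:,2])<.006)&(abs(L[:,0])<.085)&(abs(L[:,1])<.095)]
A=np.c_[pl[:,:2],np.ones(len(pl))];print(len(pl),'plane',np.linalg.lstsq(A,pl[:,2],rcond=None)[0],pl.min(0),pl.max(0))
for xs in (0,.02):
    b=pl[abs(pl[:,0]-xs)<.008,1];print('win y edges',b[b>0].min() if (b>0).any() else None,b[b<0].max() if (b<0).any() else None, b.max(),b.min())
b=pl[(abs(pl[:,1])<.04),0];print('win x hi',b[b>0].min(),b.max())
S=L[(abs(L[:,0])<.022)&(abs(L[:,1])<.03)&(L[:,2]>-.032)&(L[:,2]<-.008)]
print('paddle',len(S),np.percentile(S,[2,50,98],axis=0).round(4))
# tip projection in scene
f=np.load('scene2.npz');p=f['T']@[.5382,.3296,.1573,1];q=f['K']@p[:3];q=q[:2]/q[2];print(q,(q-[300,60])*400/260)
E
```

```text
27319 plane [-0.00057953 -0.00213512 -0.00050727] [-0.07371049 -0.07943014 -0.0059976 ] [0.07285426 0.08135959 0.00427398]
win y edges 0.05086351005641768 -0.04832190609621736 0.08110200786478944 -0.07844153160023484
win y edges 0.05077075933106655 -0.048570697653409364 0.0812075190264535 -0.07871471305847537
win x hi 0.041614088585822134 0.07242087324883228
paddle 1871 [[-0.0132 -0.0159 -0.0235]
 [ 0.0034  0.0012 -0.0187]
 [ 0.0199  0.0183 -0.0174]]
[412.60786931 135.06737833] [173.24287585 115.48827436]
```

Call:
drive_tool --plan '[{"linear":[0.1,-0.5,1],"turn":0},{"linear":[0,0,2],"turn":0},{"linear":[0,0,1],"turn":0},{"linear":[0,0,0.5],"turn":0},{"linear":[0,0,0.5],"turn":0},{"linear":[0,0,0.5],"turn":0},{"linear":[0,0,0.5],"turn":0},{"linear":[0,0,0],"turn":0}]'

```text
time: 6.02
tool_pos: [0.5414, 0.3354, 0.0986]
tcp_rot: [0.0, 0.994, -0.113, -0.0]
contact_force: [0.0, -0.1, 0.2]
finger_gap: 0.0002
gripper_force: 0.0
```

```bash
python3 -c "from s import st;st([.540,.335,.0834])"
```

```text
6.025 [0.5414 0.3354 0.0986] yaw -12.98 tiltz [-0.001 -0.    -1.   ] F [ 0.  -0.1  0.2] gap 0.0001856459642143552 j6 2.2582524526537346
to target cm [-0.12  0.07  1.52]
```

Call:
drive_tool --plan '[{"linear":[-0.1,0,0.3],"turn":0},{"linear":[0,0,0.3],"turn":0},{"linear":[0,0,0.3],"turn":0},{"linear":[0,0,0],"turn":0}]'

```text
time: 6.52
tool_pos: [0.5405, 0.3356, 0.0897]
tcp_rot: [0.0, 0.994, -0.113, -0.0]
contact_force: [-0.7, -1.6, -0.8]
finger_gap: -0.0001
gripper_force: 0.0
```

Call:
drive_tool --plan '[{"linear":[0,0,0.2],"turn":0},{"linear":[0,0,0.2],"turn":0},{"linear":[0,0,0],"turn":0}]'

```text
time: 6.9
tool_pos: [0.5405, 0.3357, 0.0858]
tcp_rot: [0.0, 0.994, -0.113, -0.0]
contact_force: [0.3, -0.3, 0.1]
finger_gap: -0.0
gripper_force: 0.0
```

```bash
python3 - <<'E'
from s import st
st([.540,.335,.0834])
from plant import capture
import cv2,numpy as np
a=capture('scene');b=capture('wrist')
np.savez('wrist3.npz',d=b['depth'],K=b['mtx'],T=b['camera_from_world'])
i=cv2.resize(a['image'][90:220,340:480],(400,371),interpolation=cv2.INTER_CUBIC)
w=cv2.resize(b['image'],(400,300));o=np.zeros((371,800,3),np.uint8);o[:,:400]=i;o[:300,400:]=w
cv2.imwrite('pics/c3.png',cv2.convertScaleAbs(o,alpha=2))
E
```

```text
6.9 [0.5405 0.3357 0.0858] yaw -12.97 tiltz [-0. -0. -1.] F [ 0.3 -0.3  0.1] gap -4.334825754977959e-05 j6 2.259225051254004
to target cm [-0.03  0.08  0.24]
```

View pics/c3.png

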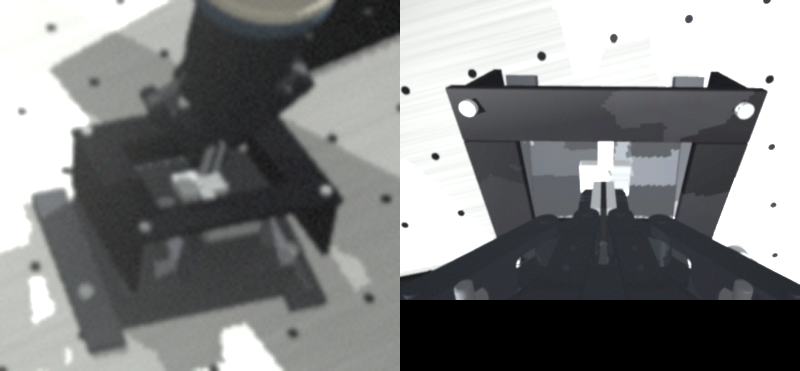

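The fingers are inside the window and over the paddle's near half, tips at about (604,185) in the wrist view. I'll check whether the paddle has moved.

```bash
cat > pad.py <<'E'
from h import *
def pad(n):
    w=cloud(n).reshape(-1,3)
    yaw=np.radians(-13.1);t=np.radians(15)
    x=np.array([np.cos(yaw)*np.cos(t),np.sin(yaw)*np.cos(t),np.sin(t)]);y=np.array([-np.sin(yaw),np.cos(yaw),0]);R=np.c_[x,y,np.cross(x,y)]
    L=(w-np.array([.5388,.3338,.1184]))@R;L=L[np.isfinite(L).all(1)]
    for a in range(-16,44,4):
        b=L[(abs(L[:,0]-a/1000)<.002)&(abs(L[:,1]-.001)<(.017 if a<16 else .004))&(L[:,2]>-.06)&(L[:,2]<-.003)]
        if len(b)>3: print(a,len(b),np.percentile(b[:,2]*1000,[10,50,90]).round(1))
E
python3 -c "
from pad import pad
pad('wrist2');print();pad('wrist3')"
```

```text
-12 185 [-19.8 -19.2 -18.5]
-8 203 [-19.6 -18.9 -18.3]
-4 206 [-19.5 -18.7 -18. ]
0 214 [-19.2 -18.6 -17.8]
4 224 [-19.1 -18.4 -17.7]
8 230 [-19.  -18.2 -17.6]
12 373 [-23.4 -19.  -17.9]
16 52 [-19.9 -19.  -18.3]
20 57 [-19.7 -19.  -18.4]
24 61 [-19.3 -18.6 -18. ]
28 60 [-19.4 -18.6 -17.6]
32 61 [-19.1 -18.4 -17.7]
36 10 [-18.4 -18.1 -17.7]

-12 14 [-19.6 -19.1 -18.5]
-8 100 [-19.6 -18.9 -18.4]
-4 204 [-19.4 -18.8 -18.1]
0 286 [-19.2 -18.6 -18. ]
4 422 [-19.  -18.4 -17.8]
8 428 [-19.  -18.4 -17.8]
12 830 [-23.8 -18.9 -17.6]
16 102 [-19.6 -18.9 -18.3]
20 109 [-19.7 -18.9 -18.4]
24 119 [-19.4 -18.7 -18.2]
28 122 [-19.4 -18.7 -18. ]
32 76 [-19.2 -18.5 -17.8]
```

```bash
python3 - <<'E'
from h import *
w=cloud('wrist3')
f=np.load('wrist3.npz')
q=f['K']@(f['T']@[.5405,.3357,.0858,1])[:3];print('tcp px',q[:2]/q[2],q[2]); print('cam pos',np.linalg.inv(f['T'])[:3,3])
for v in range(236,300,6):
    print(v,[tuple((w[v,u]*1000).round(0)) for u in (272,279,285,293)])
E
```

```text
tcp px [284.68471722 249.2436993 ] 0.1829099304312384
cam pos [0.60994486 0.32002444 0.25555294]
236 [(np.float64(556.0), np.float64(339.0), np.float64(104.0)), (np.float64(555.0), np.float64(335.0), np.float64(103.0)), (np.float64(555.0), np.float64(332.0), np.float64(104.0)), (np.float64(554.0), np.float64(328.0), np.float64(104.0))]
242 [(np.float64(552.0), np.float64(340.0), np.float64(101.0)), (np.float64(552.0), np.float64(336.0), np.float64(103.0)), (np.float64(551.0), np.float64(333.0), np.float64(103.0)), (np.float64(550.0), np.float64(329.0), np.float64(102.0))]
248 [(np.float64(549.0), np.float64(340.0), np.float64(101.0)), (np.float64(548.0), np.float64(337.0), np.float64(102.0)), (np.float64(548.0), np.float64(334.0), np.float64(102.0)), (np.float64(547.0), np.float64(330.0), np.float64(102.0))]
254 [(np.float64(552.0), np.float64(339.0), np.float64(117.0)), (np.float64(551.0), np.float64(336.0), np.float64(116.0)), (np.float64(551.0), np.float64(333.0), np.float64(117.0)), (np.float64(550.0), np.float64(330.0), np.float64(117.0))]
260 [(np.float64(552.0), np.float64(339
[... 941 characters left out ...]
), np.float64(338.0), np.float64(145.0)), (np.float64(551.0), np.float64(336.0), np.float64(144.0)), (np.float64(551.0), np.float64(333.0), np.float64(145.0)), (np.float64(551.0), np.float64(330.0), np.float64(145.0))]
290 [(np.float64(552.0), np.float64(338.0), np.float64(150.0)), (np.float64(552.0), np.float64(335.0), np.float64(150.0)), (np.float64(551.0), np.float64(333.0), np.float64(150.0)), (np.float64(550.0), np.float64(330.0), np.float64(149.0))]
296 [(np.float64(553.0), np.float64(337.0), np.float64(155.0)), (np.float64(549.0), np.float64(336.0), np.float64(149.0)), (np.float64(549.0), np.float64(334.0), np.float64(150.0)), (np.float64(551.0), np.float64(330.0), np.float64(155.0))]
```

```bash
python3 - <<'E'
from plant import capture
import cv2
b=capture('wrist');i=b['image'][200:320,190:370]
cv2.imwrite('pics/c4.png',cv2.convertScaleAbs(cv2.resize(i,(780,520),interpolation=cv2.INTER_CUBIC),alpha=1.6))
E
```

```text
(no output)
```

View pics/c4.png

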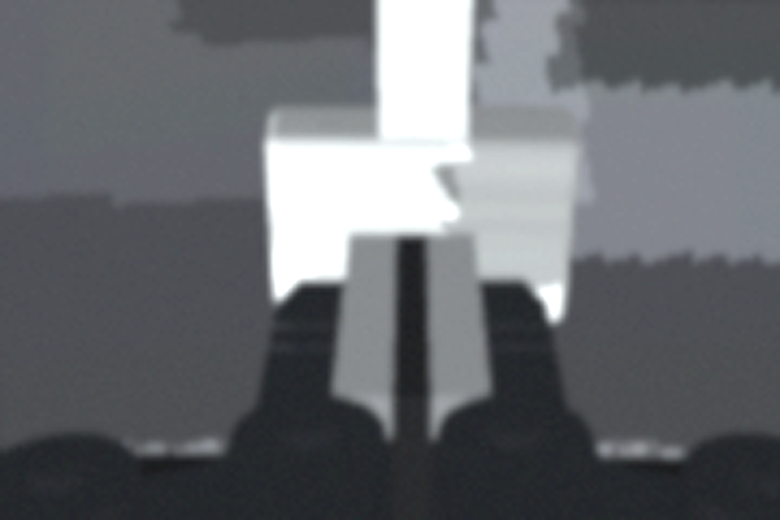

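The pads' uphill face seems to end near z≈0.11, well above the reported TCP, and the paddle hasn't moved. I'll check this independently with the scene camera's depth.

```bash
python3 - <<'E'
from h import *
from plant import capture
p=capture('scene');np.savez('scene4.npz',d=p['depth'],K=p['mtx'],T=p['camera_from_world'])
tcp=np.array([.5405,.3357,0]);yaw=np.radians(-13);X=np.array([np.cos(yaw),np.sin(yaw),0]);Y=np.array([np.sin(yaw),-np.cos(yaw),0])
for n in ['scene4','wrist3']:
    w=cloud(n).reshape(-1,3);w=w[np.isfinite(w).all(1)]
    a=(w-tcp)@X*1000;b=(w-tcp)@Y*1000;z=w[:,2]*1000
    print(n)
    for z0 in range(84,240,4):
        s=(abs(z-z0)<2)&(abs(a)<48)&(abs(b)<60)
        if s.sum()>2: print(z0,s.sum(),'s',np.percentile(a[s],[0,50,100]).round(),'y',np.percentile(b[s],[0,50,100]).round())
    s=(abs(b)<9)&(abs(a-9)<5)&(z>95)&(z<150); print('finger lowest',np.sort(z[s])[:60:4].round(1))
f=np.load('scene4.npz')
for zz in (.086,.110): 
  q=f['K']@(f['T']@np.r_[tcp[:2]+11e-3*X[:2],zz,1])[:3];print(zz,q[:2]/q[2])
E
```

```text
scene4
96 14 s [-10.   2.  47.] y [-15.  20.  29.]
100 67 s [-47.   3.  20.] y [-13.  11.  39.]
104 96 s [-48.   9.  22.] y [-14.  11.  59.]
108 43 s [-48. -44.  22.] y [-47.  35.  59.]
112 24 s [-43. -22.   5.] y [-60. -19.  60.]
116 52 s [-25. -10.  19.] y [-59. -47.  60.]
120 60 s [-12.   7.  26.] y [-60. -47.  59.]
124 54 s [-2. 17. 37.] y [-59. -46.  59.]
128 102 s [-5. 37. 48.] y [-60.  -0.  60.]
132 132 s [-7. 44. 48.] y [-58.   6.  60.]
136 23 s [-4.  7. 40.] y [-46.   8.  17.]
140 10 s [ 5.  9. 11.] y [-10.   8.  14.]
144 19 s [-0.  7. 11.] y [-10.   7.  17.]
148 14 s [ 4.  8. 11.] y [-5.  3. 17.]
152 5 s [ 7. 10. 12.] y [-2.  1.  8.]
156 11 s [ 7. 11. 13.] y [-11.  10.  17.]
160 34 s [ 2. 11. 15.] y [-25.   7.  32.]
164 36 s [-11.  11.  15.] y [-31.   2.  35.]
168 63 s [-12.  10.  14.] y [-34.  15.  37.]
172 45 s [-12.  11.  14.] y [-36.  -0.  40.]
176 36 s [-11.  10.  14.] y [-41.  17.  45.]
180 44 s [-6. 12. 17.] y [-42.  -2.  48.]
184 51 s [-1. 11. 18.] y [-46.  -2.  51.]
188 48 s [-2. 10. 17.] y [-54. -32.  51.]
192 52 s [-2. 12. 18.] y [-54.  -5.  57.]
196 54 s [ 3. 12
[... 1365 characters left out ...]

168 3529 s [-9.  7. 14.] y [-38.  -3.  38.]
172 2706 s [-9.  9. 13.] y [-42.  -3.  42.]
176 2030 s [-9. 11. 17.] y [-46.   3.  45.]
180 2670 s [-9. 12. 18.] y [-50.  -4.  49.]
184 4402 s [-8. 11. 18.] y [-52.   4.  51.]
188 5285 s [-7. 11. 18.] y [-55.  -0.  55.]
192 5190 s [-3. 12. 18.] y [-60.  -0.  58.]
196 5429 s [ 3. 12. 18.] y [-60.  -0.  60.]
200 6738 s [ 6. 12. 18.] y [-60.  -1.  60.]
204 2141 s [11. 16. 20.] y [-59.  -0.  56.]
208 2251 s [15. 19. 21.] y [-19.  -7.  19.]
212 92 s [20. 20. 21.] y [-19.   7.  18.]
finger lowest [ 99.5 100.1 100.2 100.3 100.4 100.4 100.5 100.6 100.6 100.7 100.7 100.7
 100.8 100.8 100.8]
0.086 [410.78401888 159.44684995]
0.11 [412.98431483 152.7232413 ]
```

Both cameras agree that the real fingertip is at about z≈0.113, some 27 mm above the reported TCP. Sideways it's correct. The knuckles and body are also high enough to clear the guard, so I'll continue down and watch the force.

Call:
drive_tool --plan '[{"linear":[0,0,0.3],"turn":0},{"linear":[0,0,0.3],"turn":0},{"linear":[0,0,0.2],"turn":0},{"linear":[0,0,0],"turn":0}]'

```text
time: 7.6
tool_pos: [0.5405, 0.3357, 0.0777]
tcp_rot: [0.0, 0.994, -0.113, -0.0]
contact_force: [0.2, -0.1, 0.5]
finger_gap: 0.0006
gripper_force: 0.0
```

Call:
drive_tool --plan '[{"linear":[0,0,0.3],"turn":0},{"linear":[0,0,0.3],"turn":0},{"linear":[0,0,0],"turn":0}]'

```text
time: 7.98
tool_pos: [0.5407, 0.3357, 0.0719]
tcp_rot: [-0.0, 0.994, -0.113, 0.0]
contact_force: [0.3, -0.3, -0.1]
finger_gap: 0.0001
gripper_force: 0.1
```

Call:
drive_tool --plan '[{"linear":[0,0,0.2],"turn":0},{"linear":[0,0,0.2],"turn":0},{"linear":[0,0,0],"turn":0}]'

```text
time: 8.35
tool_pos: [0.5405, 0.3357, 0.0678]
tcp_rot: [0.0, 0.994, -0.113, -0.0]
contact_force: [1.2, 0.3, 1.4]
finger_gap: 0.0
gripper_force: 0.6
```

```bash
python3 - <<'E'
from h import *
from plant import capture
from pad import pad
b=capture('wrist');np.savez('wrist5.npz',d=b['depth'],K=b['mtx'],T=b['camera_from_world'])
pad('wrist5')
tcp=np.array([.5405,.3357,0]);yaw=np.radians(-13);X=np.array([np.cos(yaw),np.sin(yaw),0]);Y=np.array([np.sin(yaw),-np.cos(yaw),0])
w=cloud('wrist5')
for v in range(230,280,3): print(v,[((w[v,u]-tcp)@X*1000).round(1) for u in (279,291)],(w[v,[279,291],2]*1000).round(1))
i=b['image'][190:310,190:370]
cv2.imwrite('pics/c5.png',cv2.convertScaleAbs(cv2.resize(i,(780,520),interpolation=cv2.INTER_CUBIC),alpha=1.6))
E
```

```text
-12 19 [-27.6 -27.1 -26.6]
-8 36 [-27.1 -26.5 -26. ]
-4 117 [-26.6 -25.9 -25.3]
0 237 [-25.9 -25.3 -24.8]
4 624 [-25.1 -23.6  -9.8]
8 1031 [-24.4 -19.3  -5.5]
12 1025 [-27.2 -23.8  -5.5]
16 112 [-24.6 -24.  -23.3]
20 125 [-24.  -23.4 -22.8]
24 134 [-23.4 -22.7 -22. ]
28 126 [-22.7 -22.1 -21.5]
230 [np.float64(22.8), np.float64(22.9)] [100.5 100.6]
233 [np.float64(21.1), np.float64(21.2)] [99.5 99.7]
236 [np.float64(19.7), np.float64(19.3)] [99.5 98.4]
239 [np.float64(17.7), np.float64(18.0)] [98.1 99. ]
242 [np.float64(16.6), np.float64(16.3)] [99.1 98.2]
245 [np.float64(14.4), np.float64(14.7)] [97.1 98. ]
248 [np.float64(13.2), np.float64(13.0)] [97.8 97.3]
251 [np.float64(11.1), np.float64(11.5)] [96.3 97.3]
254 [np.float64(10.4), np.float64(10.7)] [98.3 99. ]
257 [np.float64(10.8), np.float64(10.8)] [102.5 102.4]
260 [np.float64(10.9), np.float64(10.7)] [106.  105.4]
263 [np.float64(10.9), np.float64(11.5)] [109.  110.2]
266 [np.float64(10.4), np.float64(10.9)] [110.9 111.9]
269 [np.float64(10.8), np.float64(11.0)] [114.5 114.9]
272 [np.float64(11.1), np.float64(10.7)] [117.7 117. ]
275 [np.float64(10.7), np.float64(11.2)] [119.7 120.6]
278 [np.float64(10.5), np.float64(10.7)] [121.8 122.1]
```

View pics/c5.png

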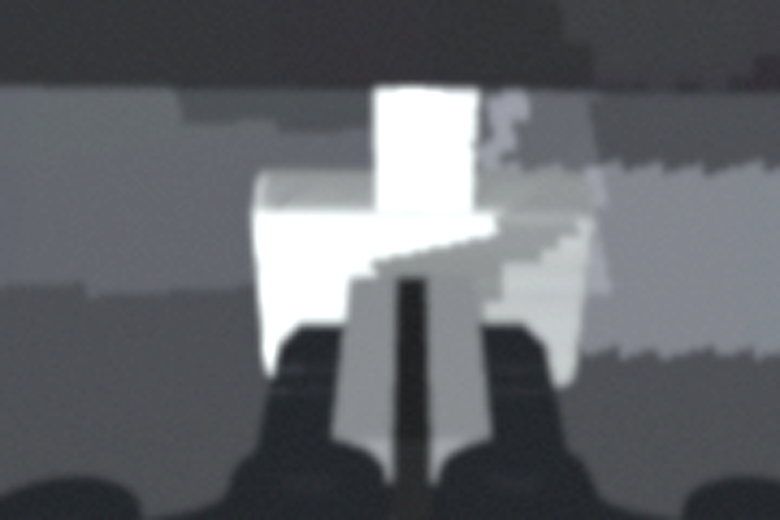

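The fingertips now rest on the paddle, at crop (410,280), and it has dropped to about θ≈0.15. The tip offset is about 29 mm, so the lower stop should come near reported z≈0.054. I'll press on.

Call:
drive_tool --plan '[{"linear":[0,0,0.3],"turn":0},{"linear":[0,0,0.3],"turn":0},{"linear":[0,0,0.3],"turn":0},{"linear":[0,0,0],"turn":0}]'

```text
time: 8.9
tool_pos: [0.5402, 0.3356, 0.0585]
tcp_rot: [0.0, 0.994, -0.113, -0.0]
contact_force: [-1.3, 0.3, -0.8]
finger_gap: 0.0002
gripper_force: 0.0
```

Call:
drive_tool --plan '[{"linear":[0,0,0.2],"turn":0},{"linear":[0,0,0],"turn":0}]'

```text
time: 9.15
tool_pos: [0.5405, 0.3357, 0.0568]
tcp_rot: [0.0, 0.994, -0.113, -0.0]
contact_force: [0.6, 0.0, 0.1]
finger_gap: -0.0001
gripper_force: 0.4
```

Call:
drive_tool --plan '[{"linear":[0,0,0.2],"turn":0},{"linear":[0,0,0],"turn":0}]'

```text
time: 9.4
tool_pos: [0.5406, 0.3357, 0.0549]
tcp_rot: [-0.0, 0.994, -0.113, -0.0]
contact_force: [0.2, 0.2, 1.8]
finger_gap: 0.0001
gripper_force: 0.6
```

Call:
drive_tool --plan '[{"linear":[0,0,0.1],"turn":0},{"linear":[0,0,0],"turn":0}]'

```text
time: 9.65
tool_pos: [0.5406, 0.3357, 0.054]
tcp_rot: [-0.0, 0.994, -0.113, 0.0]
contact_force: [0.8, 0.8, 3.6]
finger_gap: 0.0002
gripper_force: 1.3
```

```bash
cat > chk.py <<'E'
from h import *
from plant import capture,get_obs
from pad import pad
def chk():
    b=capture('wrist');np.savez('wristx.npz',d=b['depth'],K=b['mtx'],T=b['camera_from_world'])
    pad('wristx');o=get_obs();print(o['tool_pos'],o['contact_force'],np.round(o['effort'],1),o['joints'])
E
python3 -c "from chk import *;chk()"
```

```text
-12 7 [-42.  -41.7 -41.6]
-8 116 [-41.5 -40.7 -40. ]
-4 189 [-40.1 -39.4 -38.6]
0 439 [-38.5 -31.3 -25. ]
4 1252 [-36.7 -26.6 -12.5]
8 1013 [-35.4 -20.7 -10.5]
12 774 [-34.1 -32.9  -4.1]
16 125 [-33.7 -33.  -32.2]
20 114 [-32.4 -31.7 -30.9]
24 21 [-31.2 -30.9 -30.4]
[0.54062047 0.33574577 0.05400321] [-0.50705119  0.04231302  2.71372032] [  0.1 -93.1 -28.5   0.    0.1   0. ] [4.61942742e-01 6.74680665e-01 1.46360820e+00 2.48830984e-05
 1.00321337e+00 2.25921478e+00]
```

Call:
drive_tool --plan '[{"linear":[0,0,0.1],"turn":0},{"linear":[0,0,0],"turn":0}]'

```text
time: 9.95
tool_pos: [0.5408, 0.3358, 0.0536]
tcp_rot: [-0.0, 0.994, -0.113, 0.0]
contact_force: [-1.2, -1.3, 11.5]
finger_gap: 0.0002
gripper_force: 5.0
```

Call:
drive_tool --plan '[{"linear":[0,0,0.1],"turn":0},{"linear":[0,0,0],"turn":0}]'

```text
time: 10.2
tool_pos: [0.541, 0.3359, 0.0532]
tcp_rot: [-0.0, 0.994, -0.113, 0.001]
contact_force: [-3.9, -2.2, 20.7]
finger_gap: 0.0001
gripper_force: 9.4
```

The force now climbs steeply to 21 N with no further travel, so this is the stop. I'll retract straight up and verify.

Call:
drive_tool --plan '[{"linear":[0,0,-0.5],"turn":0},{"linear":[0,0,-1],"turn":0},{"linear":[0,0,-2],"turn":0},{"linear":[0,0,-3],"turn":0},{"linear":[0,0,-4],"turn":0},{"linear":[0,0,-4],"turn":0},{"linear":[0,0,0],"turn":0}]'

```text
time: 11.08
tool_pos: [0.542, 0.3365, 0.2005]
tcp_rot: [-0.002, 0.994, -0.113, 0.002]
contact_force: [0.9, 0.6, -0.3]
finger_gap: -0.0002
gripper_force: 0.0
```

```bash
python3 -c "
from chk import *;chk()
from s import st;st([.508,-.003,.2])"
```

```text
-12 36 [-42.8 -42.1 -41.4]
-8 107 [-41.5 -40.7 -39.8]
-4 116 [-40.  -39.4 -38.5]
0 118 [-38.6 -37.9 -37. ]
4 126 [-37.2 -36.4 -35.4]
8 134 [-35.6 -35.  -33.9]
12 136 [-34.2 -33.5 -32.7]
16 41 [-33.6 -32.9 -32.1]
20 29 [-32.2 -31.5 -30.4]
24 36 [-30.8 -30.  -29.4]
28 32 [-29.6 -28.8 -27.9]
32 5 [-28.1 -27.7 -27.1]
[0.54111061 0.33601096 0.19850722] [-0.67588572  0.42132969 -1.05083127] [  0.1 -94.3 -40.8   0.    0.4  -0. ] [4.61970988e-01 5.14204593e-01 1.32352172e+00 2.47047161e-05
 1.30129003e+00 2.25917360e+00]
11.125 [0.5411 0.336  0.1985] yaw -12.97 tiltz [ 0.002  0.001 -1.   ] F [-0.7  0.4 -1.1] gap 0.00010546938526560898 j6 2.2591735962405552
to target cm [ 4.38 33.78 -0.2 ]
```

The paddle's slope is 0.366, which matches tan(0.35), so the lever is fully down. Next I'll move over the button.

Call:
drive_tool --plan '[{"linear":[0.6,4.8,0],"turn":0},{"linear":[0.6,4.8,0],"turn":0},{"linear":[0.6,4.8,0],"turn":0},{"linear":[0.6,4.8,0],"turn":0},{"linear":[0.6,4.8,0],"turn":0},{"linear":[0.6,4.8,0],"turn":0},{"linear":[0.8,5,0],"turn":0},{"linear":[0,0,2],"turn":0},{"linear":[0,0,2],"turn":0},{"linear":[0,0,2],"turn":0},{"linear":[0,0,0],"turn":0},{"linear":[0,0,0],"turn":0}]'

```text
time: 12.62
tool_pos: [0.5075, -0.0035, 0.1372]
tcp_rot: [-0.0, 0.994, -0.113, -0.0]
contact_force: [-0.1, 0.3, -0.1]
finger_gap: 0.0004
gripper_force: 0.0
```

```bash
python3 - <<'E'
from s import st
st([.508,-.003,.076])
from h import *
from plant import capture
b=capture('wrist');np.savez('wrist6.npz',d=b['depth'],K=b['mtx'],T=b['camera_from_world'])
w=cloud('wrist6').reshape(-1,3);w=w[np.isfinite(w).all(1)]
s=(np.hypot(w[:,0]-.508,w[:,1]+.003)<.035)&(w[:,2]>.084)&(w[:,2]<.115);B=w[s]
print(len(B),B.min(0),B.max(0))
for lo in range(84,112,2):
    q=B[(B[:,2]*1000>=lo)&(B[:,2]*1000<lo+2)]
    if len(q)>3: print(lo,len(q),q.min(0).round(4),q.max(0).round(4))
cv2.imwrite('pics/c6.png',cv2.convertScaleAbs(b['image'],alpha=1.6))
E
```

```text
12.625 [ 0.5075 -0.0035  0.1372] yaw -12.97 tiltz [-0.  0. -1.] F [-0.1  0.3 -0.1] gap 0.0003954581387903788 j6 1.6726308326192345
to target cm [ 0.04 -0.06  6.12]
3558 [ 0.48473777 -0.02605097  0.08407267] [0.53157257 0.02129071 0.10380032]
84 34 [ 0.5097 -0.026   0.0841] [0.5315 0.0168 0.0859]
86 35 [ 0.512  -0.0255  0.0861] [0.5315 0.0176 0.088 ]
88 55 [ 0.4852 -0.0261  0.0881] [0.5316 0.0213 0.09  ]
90 1141 [ 0.4847 -0.0259  0.09  ] [0.5316 0.0211 0.092 ]
92 585 [ 0.485  -0.0253  0.092 ] [0.5307 0.0202 0.094 ]
94 25 [ 0.5135 -0.0168  0.0941] [0.5234 0.0055 0.0959]
96 33 [ 0.5113 -0.0177  0.0961] [0.5236 0.0119 0.0979]
98 86 [ 0.4975 -0.0181  0.098 ] [0.5234 0.0132 0.1   ]
100 1019 [ 0.4923 -0.0178  0.1   ] [0.5233 0.0129 0.102 ]
102 545 [ 0.4944 -0.017   0.102 ] [0.5223 0.0121 0.1038]
```

View pics/c6.png

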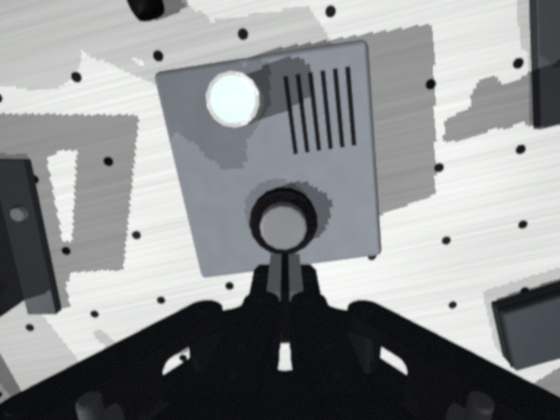

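The button top (282,227) stands at z≈0.1015, centred at (0.508,-0.0025), and the housing is 10 mm lower. The fingers are over its centre. I'll go down with contact expected near reported 0.0725.

Call:
drive_tool --plan '[{"linear":[0,-0.1,3],"turn":0},{"linear":[0,0,2],"turn":0},{"linear":[0,0,1],"turn":0},{"linear":[0,0,0.3],"turn":0},{"linear":[0,0,0.3],"turn":0},{"linear":[0,0,0],"turn":0}]'

```text
time: 13.42
tool_pos: [0.508, -0.0026, 0.0714]
tcp_rot: [-0.0, 0.994, -0.113, 0.0]
contact_force: [-1.9, 1.4, 3.6]
finger_gap: 0.0001
gripper_force: 1.6
```

Call:
drive_tool --plan '[{"linear":[0,0,0.2],"turn":0},{"linear":[0,0,0.1],"turn":0},{"linear":[0,0,0],"turn":0}]'

```text
time: 13.8
tool_pos: [0.5081, -0.0026, 0.0686]
tcp_rot: [0.0, 0.994, -0.113, 0.0]
contact_force: [-4.2, 0.3, 14.7]
finger_gap: -0.0002
gripper_force: 7.3
```

Call:
drive_tool --plan '[{"linear":[0,0,0.1],"turn":0},{"linear":[0,0,0],"turn":0}]'

```text
time: 14.05
tool_pos: [0.5081, -0.0026, 0.0683]
tcp_rot: [0.0, 0.994, -0.113, 0.001]
contact_force: [-7.9, -0.2, 30.9]
finger_gap: -0.0
gripper_force: 15.7
```

The button has bottomed: 31 N against the 5 N needed, and no further travel. I'll release straight up.

Call:
drive_tool --plan '[{"linear":[0,0,-0.5],"turn":0},{"linear":[0,0,-1],"turn":0},{"linear":[0,0,-3],"turn":0},{"linear":[0,0,-4],"turn":0},{"linear":[0,0,-4],"turn":0},{"linear":[0,0,0],"turn":0},{"linear":[0,0,0],"turn":0}]'

```text
time: 14.92
tool_pos: [0.5075, -0.0025, 0.1917]
tcp_rot: [0.0, 0.994, -0.113, -0.0]
contact_force: [-0.2, 0.4, 0.3]
finger_gap: -0.0
gripper_force: 0.0
```

```bash
python3 - <<'E'
from h import *
from plant import capture,get_obs
from pad import pad
b=capture('wrist');np.savez('wrist7.npz',d=b['depth'],K=b['mtx'],T=b['camera_from_world'])
w=cloud('wrist7').reshape(-1,3)
s=(np.hypot(w[:,0]-.508,w[:,1]+.0025)<.012)&(w[:,2]<.115);print('btn z',np.median(w[s,2]))
a=capture('scene');np.savez('scene7.npz',d=a['depth'],K=a['mtx'],T=a['camera_from_world']);pad('scene7')
im0=np.load('scene.npz')['im'];d=cv2.absdiff(im0,a['image']);cv2.imwrite('pics/c7.png',np.hstack([cv2.resize(a['image'],(400,300)),cv2.resize(d*2,(400,300))]))
o=get_obs();print(o['time'],o['tool_pos'],o['contact_force'])
E
```

```text
btn z 0.10190080291876419
-8 6 [-42.1 -40.8 -39.5]
-4 10 [-39.1 -38.6 -37.6]
15.025 [ 0.50716245 -0.0024951   0.19105018] [0.09130774 0.49129982 0.52086612]
```

View pics/c7.png

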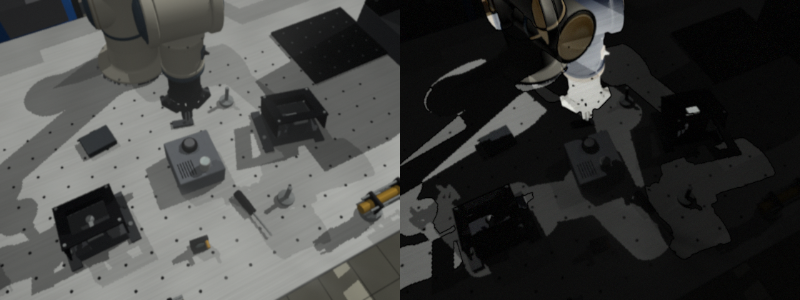

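The button has sprung back and the lever is still down. Apart from the arm, the difference picture shows shadow changes and the paddle at (692,108), and nothing else has moved.

```bash
python3 -c "
from plant import job
print(job.job_done())"
```

```text
the job is handed in; nothing more can be done
None
```

The job is handed in: the shutter lever is down on its stop, the controller button was then pressed fully in and has sprung back, I saw no contact with either guard, and nothing else moved in the final picture.

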